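Slide a floodlight cover under the marking head up to the depth stop and start the marker

TASK

Lay the loose aluminium cover flat on the marking machine's bed with its brass-label end towards the head, slide it in under the head between the guides until it rests against the hidden depth stop, then press the green start button fully down and let it go. Feel for the stop: push gently, its setting must not be driven back. Keep off the blue head and its stylus, and leave the lantern, the wrench and the yellow bin where they are.

Things in the scene. Friction and masses are not known exactly. Their poses are not given: they have to be found in the camera images.
- machine: Bench marking machine, fixed: grey base 320 (x) x 280 (y) x 35 mm with a dark flat steel bed 110 mm wide along its middle, bed surface 35 mm above the bench. Origin: centre of the base's underside. +x is the feed direction (the cover slides in towards +x), z up. The cover's channel runs along y = 0. In front of x = -52 mm the bed is open: no guides there.
- fence (a point): Left (+y) side of the channel: fixed steel fence, 10 mm high, inner face at machine y = +30 mm from this point (machine x = -20 mm, top edge) on to x = +110 mm. In front of it a lead-in flares 11 mm outwards to x = -52 mm. Axes as the machine's.
- guide (a point): Right (-y) side: brass side guide, 10 mm high, sprung towards the fence; inner face at rest at machine y = -28 mm from this point (machine x = +20 mm, top edge) to x = +110 mm; a lead-in flares 14 mm outwards to x = -50 mm. The cover pushes it back 2 mm; it presses with 2.5 N. Sliding takes some 2 to 5 N if pushed straight and level, up to 9 N if the pusher also bears down or sideways.
- head: Blue marking head, a bridge fixed over the bed; same origin and axes as the machine. It spans machine x = +20 to +120 mm, 210 mm wide, 138 mm high over the bench. Underside 18 mm above the bed; a brass stylus at x = +48 mm ends 15 mm above the bed, so the cover passes with 3 mm to spare. Hidden under it stands the steel depth stop across the channel.
- mouth (a point): Point on the bed surface on the channel's centre line under the head's front face (machine x = +20 mm, z = 35 mm); axes as the machine's. The hidden depth stop's face lies 50 to 75 mm past this point along +x, set differently each time. A friction clamp holds the stop: it stands up to about 14 N, slides back if pushed harder, and does not return.
- cover_center (a point): Centre of the loose cover: a flat aluminium cover 130 (x) x 60 (y) x 12 mm thick, 240 g (varies), lying on the bench at first; point half-way up. Its +x points to the end that carries the square brass label, z up. When at the stop, the plain end stays 55 to 80 mm in front of the head.
- label_end (a point): Middle of the cover's brass-label end face (65 mm from the cover's centre along its +x, half-way up); axes as the cover's. This face comes to rest against the depth stop.
- start (a joint): Travel of the green start button, 0 up to 0.006 m fully down; sprung, fully down takes 5 N.
- start_top (a point): Centre of the top of the green start button (28 mm across, on a 44 mm black collar), on the base at machine x = -85 mm, y = -107 mm, 57 mm above the bench when up; pressed straight down.
- lantern: Bystander: red marine lantern, 84 mm across, 130 mm high, origin at the centre of its underside.
- wrench: Bystander: steel wrench 160 mm long lying along its x.
- rivet_bin: Bystander: yellow open bin 110 x 90 x 50 mm, origin at the centre of its underside.
Not all that is in view belongs to the job. Of the things that look like the part that bears cover_center, take the one that is farthest to the robot's right at the start.

How it is judged:
By the outcome, as a careful person would: the job done as asked, in the order asked, and still so for the second after the job is handed in, with the robot touching nothing.
It also fails if it takes over 72 s, if anything falls off the work surface, if the arm or the gripper's body presses on something with over 40 N, if the wrist force passes 120 N, or if a joint passes its speed limit or range.

ROBOT

A 7-joint arm with a two-finger parallel gripper is mounted at the origin on the work surface. World frame = base frame: x ahead of the robot, y to its left, z up, the work surface at z = 0. Lengths are in m, angles in rad, forces in N, time in s.
With the tool pointing down it reaches from about 0.4 to 0.85 m from the base axis. Payload 10.4 kg.
Tool frame: the origin (TCP) lies midway between the tips of the shut fingers; the grasp point (between the pads) lies 19 mm behind it (grip_point_offset is the distance from the TCP to the grasp point, in m); y points along the fingers, z is the direction in which the jaws open and shut, and the axes are right-handed (so a half turn about y gives the same grasp; the last joint's range is limited). The gripper opens to 85 mm and grips with 20 to 120 N. Pads are 22 mm wide; open, the fingers measure 114 mm over their backs; the gripper's body (76 mm by 85 mm) begins 54 mm behind the grasp point. The pads swing forward as they close: fully open they stand 13 mm farther back than shut.
Start: joints at [-1.235, 0.332, -0.065, 1.46, 0.022, 1.35, -0.088], TCP at [0.219, 0.585, 0.231] pointing down, gripper open.
Joint ranges: [-2.6, 2.6], [-0.5, 2.12], [-1.47, 1.34], [0.16, 2.42], [-1.27, 4.41], [0.06, 2.06], [-2.6, 2.6]. Speed limits (rad/s): [2.22, 2.22, 2.79, 2.79, 3.14, 3.14, 3.14].

INTERFACE

Orientations are given as a unit quaternion [x, y, z, w].
In Python, from workcell import * gives the robot as it stands.
- The arm moves only by the tool send_rows, never from a script. Its argument "motion" is a list of rows, each a list of 7 numbers: the opening in per cent of the stroke, from 0 (shut) to 100 (fully open), then the shift along the tool's x, y, z in m, then the turn, a rotation vector about the tool's x, y, z in rad. In form: [[claw, tx, ty, tz, ax, ay, az], ...]. A call has 1 to 10 rows; each row is the pose to reach, as a shift and turn from the pose commanded when the call began, along the tool's axes at that moment; what a row does not reach only later rows make up. A row lasts 1/12 s, in which the tool goes at most 41.7 mm and 7.16 degrees, less where a joint would pass 70% of its speed; a pose out of reach is approached as far as the arm can. A call with a gripper value outside its range is refused whole. The fingers move at their own pace and stop on an object; "squeeze" is the grip in N (left out, the last holds). Time passes only in rows, so rows that repeat a pose let the fingers close. It gives the time, the measured TCP pose, the force and the opening at its end, in the units of the state.
- get_obs(): the state, without advancing time (a new reading comes with each control period).
- camera(name): name is "scene" or "side" or "wrist"; returns a dict with "pixels" (420x560x3 uint8, red, green, blue), "range_z" (420x560 float32, m along the optical axis (not along the pixel's ray), 0 where there is no reading), "fovy" (degrees; the focal length in pixels is half the picture's height over the tangent of half this angle, whatever the lens; pixels are square), "cx", "cy" (the principal point, pixels), "view" (4x4, takes a point from world to camera coordinates); the wrist camera has in their place "T_tool_cam" (4x4, takes a point from camera to tool coordinates, whose origin is the TCP and whose axes are the tool frame's). Camera axes: x right, y down, z forward; pixel columns grow to the right and rows downward; lengths in m; the calibration is good to about 2 mm. A picture is of the moment at which its call begins: read the wrist's pose just before it.
- hand_in(): hands the job in, once; it reports no verdict.
The state is a dict: "clock": time; "joint_pos": joint angles; "joint_velocities": joint speeds; "tau": joint torques, N m; "position": TCP position; "ee_rot": TCP orientation; "ft_force": force on the tool from outside, world axes, zero at the start; "torque": the same for the moment, N m; "grip_width": opening from 0.0 (shut) to 1.0 (fully open).
Only numpy, scipy, OpenCV 4.12 (cv2) and the standard library are available. Lean on these libraries where they do the work, as an engineer would, in place of code of your own. Each camera call takes 0.05 s, during which the arm holds its last target.

## Working session

There is one attempt and no reset: what is moved stays moved. The work goes in short steps, Python scripts to look and compute and a tool call to move; the robot and the scene stay as the last step left them, time stands still between calls to the robot, and variables do not carry over. Pictures are saved under pics/ and viewed, and the job is handed in when it is done.

Besides the shell and the picture viewer there is one more tool, called as name(argument=value, ...) on one line, values as JSON. send_rows: Moves the arm, as the interface text tells. Its arguments: {"type":"object","properties":{"motion":{"type":"array"},"squeeze":{"type":"number"}},"required":["motion"]}

```bash
mkdir -p pics; ls; cat > h.py <<'E'
from workcell import *
import numpy as np, cv2, json
from scipy.spatial.transform import Rotation as R
def snap(name,fn):
    o=get_obs(); c=camera(name)
    cv2.imwrite('pics/'+fn+'.png',c['pixels'][:,:,::-1])
    if 'view' in c: Tw=np.linalg.inv(np.array(c['view']))
    else:
        T=np.eye(4);T[:3,:3]=R.from_quat(o['ee_rot']).as_matrix();T[:3,3]=o['position'];Tw=T@np.array(c['T_tool_cam'])
    np.savez('pics/'+fn+'.npz',d=c['range_z'],T=Tw,f=210/np.tan(np.radians(c['fovy'])/2),cx=c['cx'],cy=c['cy'],rgb=c['pixels'])
    return c
class V:
    def __init__(s,fn):
        z=np.load('pics/'+fn+'.npz');s.d=z['d'];s.T=z['T'];s.f=float(z['f']);s.cx=float(z['cx']);s.cy=float(z['cy']);s.rgb=z['rgb']
        v,u=np.mgrid[0:420,0:560]
        p=np.stack([(u-s.cx)/s.f*s.d,(v-s.cy)/s.f*s.d,s.d,np.ones_like(s.d)],-1)
        s.P=(p@s.T.T)[...,:3]
    def p(s,u,v): return s.P[v,u]
    def onz(s,u,v,z):
        r=s.T[:3,:3]@np.array([(u-s.cx)/s.f,(v-s.cy)/s.f,1]);o=s.T[:3,3]
        return o+r*(z-o[2])/r[2]
    def proj(s,w):
        q=np.linalg.inv(s.T)@np.append(w,1);return q[0]/q[2]*s.f+s.cx,q[1]/q[2]*s.f+s.cy
E
python3 - <<'E'
from h import *
print(get_obs())
for n in ('scene','side','wrist'): c=snap(n,n+'0'); print(n,V(n+'0').T.round(3).tolist(),c['fovy'])
E
```

```text
pics
{'clock': 0.0, 'joint_pos': array([-1.23461716,  0.33286626, -0.06472057,  1.46095116,  0.02158371,
        1.34991545, -0.08848971]), 'joint_velocities': array([ 1.11210373e-03, -9.49461396e-05,  8.54830562e-04, -1.12791839e-03,
       -9.56043288e-04,  7.39284544e-06, -9.25550156e-05]), 'tau': array([-8.44257102e-04, -6.25435925e+01,  4.88160679e-02, -3.91614640e+01,
        1.61323103e-02,  9.49183741e-03, -3.43155136e-05]), 'position': array([0.21931064, 0.58484607, 0.23051479]), 'ee_rot': array([ 0.69626794, -0.12622704,  0.12607664, -0.69525705]), 'ft_force': array([-0.08372522, -0.02086968,  0.15641467]), 'torque': array([ 0.01957513, -0.03445284, -0.04733243]), 'grip_width': 0.9965422318515655}
scene [[-0.381, 0.491, -0.783, 1.846], [0.925, 0.214, -0.315, 0.625], [0.012, -0.844, -0.536, 0.979], [0.0, 0.0, 0.0, 1.0]] 44.77295324684587
side [[0.822, -0.359, 0.443, -0.193], [-0.57, -0.508, 0.646, -0.96], [-0.007, -0.783, -0.622, 1.06], [0.0, 0.0, 0.0, 1.0]] 42.45661951718816
wrist [[0.351, 0.901, 0.256, 0.154], [0.936, -0.338, -0.098, 0.61], [-0.001, 0.274, -0.962, 0.373], [0.0, 0.0, 0.0, 1.0]] 62.592587730801256
```

View pics/scene0.png

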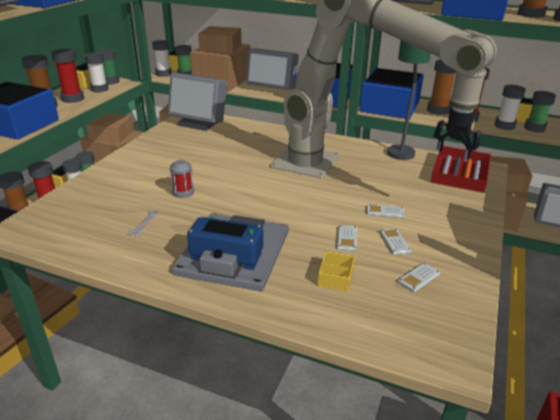

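View pics/side0.png

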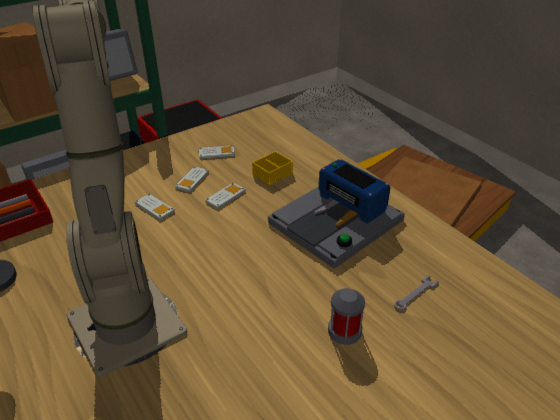

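View pics/wrist0.png

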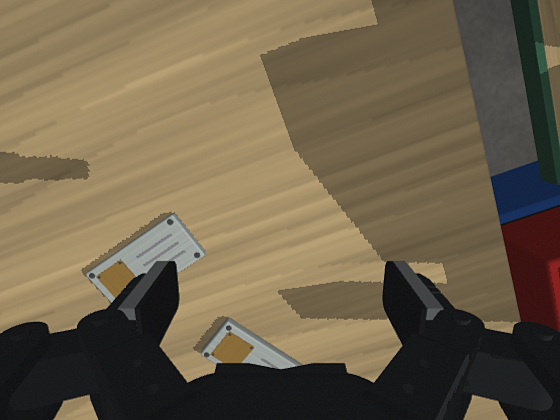

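```bash
python3 - <<'E'
from h import *
s=V('side0');w=V('scene0')
for n,(u,v) in dict(A=(217,153),B=(192,180),C=(155,207),D=(226,195),lan=(347,300),bin=(272,170),btn=(344,240),wr=(415,293),head=(355,180)).items(): print(n,s.p(u,v).round(3))
for n,(u,v) in dict(a=(347,237),b=(386,211),c=(395,241),d=(419,278)).items(): print(n,w.p(u,v).round(3))
for fn,(x0,y0,x1,y1) in dict(side0=(180,120,420,300)).items():
    im=cv2.imread(f'pics/{fn}.png')[y0:y1,x0:x1]; cv2.imwrite('pics/cs0.png',cv2.resize(im,None,fx=3.3,fy=3.3,interpolation=cv2.INTER_CUBIC))
im=cv2.imread('pics/scene0.png')[190:300,170:450]; cv2.imwrite('pics/cc0.png',cv2.resize(im,None,fx=2.8,fy=2.8,interpolation=cv2.INTER_CUBIC))
E
```

```text
A [0.582 0.552 0.012]
B [0.428 0.454 0.01 ]
C [0.259 0.383 0.014]
D [0.475 0.307 0.015]
lan [ 0.421 -0.348  0.131]
bin [0.655 0.303 0.045]
btn [ 0.614 -0.117  0.053]
wr [ 0.665 -0.351  0.008]
head [ 0.746 -0.003  0.141]
a [0.487 0.322 0.011]
b [0.276 0.406 0.011]
c [0.444 0.472 0.01 ]
d [0.606 0.576 0.012]
```

View pics/cs0.png

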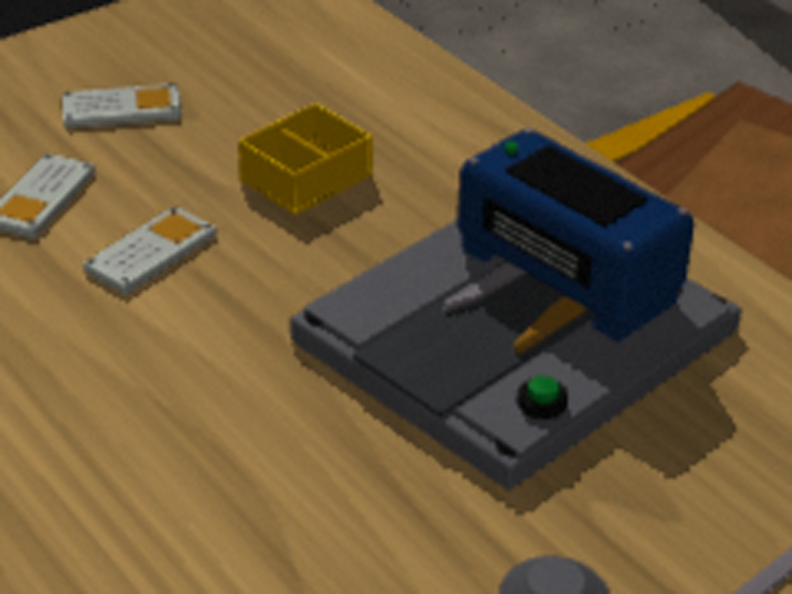

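View pics/cc0.png

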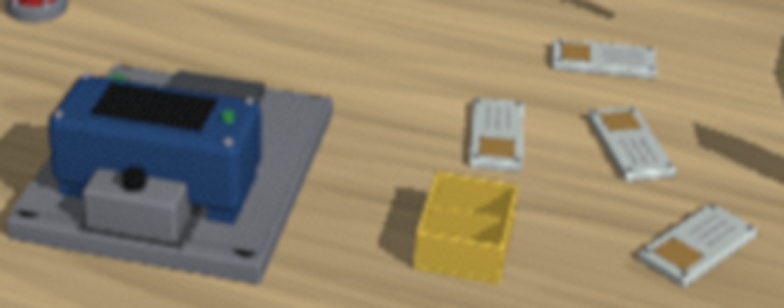

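```bash
cat >> h.py <<'E'
def rect(pts):
    r=cv2.minAreaRect((pts*1000).astype(np.float32)); return r
E
python3 - <<'E'
from h import *
for n in('side0','scene0'):
    s=V(n);P=s.P.reshape(-1,3);ok=s.d.reshape(-1)>0
    near=ok&(np.hypot(P[:,0]-.72,P[:,1])<.3)
    m=near&(P[:,2]>.125)&(P[:,2]<.15);print(n,'head',rect(P[m][:,:2]),P[m][:,2].mean())
    m=near&(P[:,2]>.027)&(P[:,2]<.042);print('base',rect(P[m][:,:2]),np.median(P[m][:,2]))
    m=ok&(np.hypot(P[:,0]-.48,P[:,1]-.315)<.09)&(P[:,2]>.007);print('cover',rect(P[m][:,:2]),np.median(P[m][:,2]))
    g=s.rgb.reshape(-1,3).astype(int)
    m=near&(g[:,1]>g[:,0]+35)&(g[:,1]>g[:,2]+35);print('green',P[m].mean(0) if m.any() else 0, m.sum())
E
```

```text
side0 head ((758.730712890625, 17.400550842285156), (105.00932312011719, 211.88377380371094), 8.90498161315918) 0.13697008612485567
base ((676.5150756835938, 79.13545227050781), (323.0204772949219, 429.7292175292969), 8.602163314819336) 0.03419759238690856
cover ((486.81689453125, 322.556884765625), (158.2450714111328, 65.5412826538086), 15.544217109680176) 0.011147931236102027
green [ 0.63296592 -0.09106652  0.06402122] 61
scene0 head ((767.3145751953125, 22.85272979736328), (103.02178192138672, 209.7037811279297), 7.030886173248291) 0.13664543626344966
base ((695.2650146484375, 12.55047607421875), (323.9249572753906, 278.9910583496094), 7.80009651184082) 0.03369472442950505
cover ((481.4763488769531, 320.9012145996094), (136.5062255859375, 59.10704040527344), 15.0147705078125) 0.010985660214807735
green [0.75376347 0.10052595 0.14368471] 9
```

```bash
cat >> h.py <<'E'
def pose(yaw_jaw):
    """tool y down, tool z (jaw axis) at world angle yaw_jaw deg"""
    a=np.radians(yaw_jaw);z=np.array([np.cos(a),np.sin(a),0]);y=np.array([0,0,-1.]);return np.stack([np.cross(y,z),y,z],1)
def delta(p,Rt):
    o=get_obs();R0=R.from_quat(o['ee_rot']).as_matrix()
    t=R0.T@(np.array(p)-o['position']);r=R.from_matrix(R0.T@Rt).as_rotvec()
    return t.round(4),r.round(4)
E
python3 - <<'E'
from h import *
o=get_obs();print(R.from_quat(o['ee_rot']).as_matrix().round(3));w=camera('wrist');print(np.array(w['T_tool_cam']).round(3).tolist())
for a in (105,-75): print(a,delta([.44,.31,.25],pose(a)))
s=V('side0');print(s.p(234,190),s.p(222,198),s.p(216,203))
E
```

```text
[[ 0.936 -0.     0.351]
 [-0.351 -0.001  0.936]
 [ 0.    -1.    -0.001]]
[[0.0, 0.962, 0.274, -0.07], [0.0, -0.274, 0.962, -0.143], [1.0, -0.0, -0.0, -0.0], [0.0, 0.0, 0.0, 1.0]]
105 (array([ 0.3031, -0.019 , -0.18  ]), array([ 8.000e-04, -6.206e-01, -2.000e-04]))
-75 (array([ 0.3031, -0.019 , -0.18  ]), array([3.000e-04, 2.521e+00, 1.100e-03]))
[0.51121134 0.31549894 0.01473601] [0.45824928 0.30351659 0.01186116] [0.43165343 0.29682598 0.00727356]
```

send_rows(motion=[[100,0.3,-0.02,-0.18,0,-0.62,0],[100,0.3,-0.02,-0.18,0,-0.62,0],[100,0.3,-0.02,-0.18,0,-0.62,0],[100,0.3,-0.02,-0.18,0,-0.62,0],[100,0.3,-0.02,-0.18,0,-0.62,0],[100,0.3,-0.02,-0.18,0,-0.62,0],[100,0.3,-0.02,-0.18,0,-0.62,0],[100,0.3,-0.02,-0.18,0,-0.62,0],[100,0.3,-0.02,-0.18,0,-0.62,0],[100,0.3,-0.02,-0.18,0,-0.62,0]])

```text
clock: 1.03
position: [0.4414, 0.3054, 0.2518]
ee_rot: [0.702, 0.089, -0.088, -0.701]
ft_force: [0.1, -0.5, 0.4]
grip_width: 0.998
```

```bash
python3 - <<'E'
from h import *
o=get_obs();print(o['position'],R.from_quat(o['ee_rot']).as_matrix().round(3).tolist(),o['clock'])
snap('wrist','w1');s=V('w1');P=s.P.reshape(-1,3);ok=s.d.reshape(-1)>0
m=ok&(np.hypot(P[:,0]-.485,P[:,1]-.32)<.09)&(P[:,2]>.007)&(P[:,2]<.02);print('cover',rect(P[m][:,:2]),np.median(P[m][:,2]))
E
```

```text
[0.44143262 0.30538073 0.25180408] [[0.968, 0.002, -0.249], [0.249, -0.001, 0.968], [0.002, -1.0, -0.002]] 1.0333
cover ((478.4540100097656, 321.9664611816406), (129.96673583984375, 60.11258316040039), 14.563019752502441) 0.012439263197798145
```

View pics/w1.png

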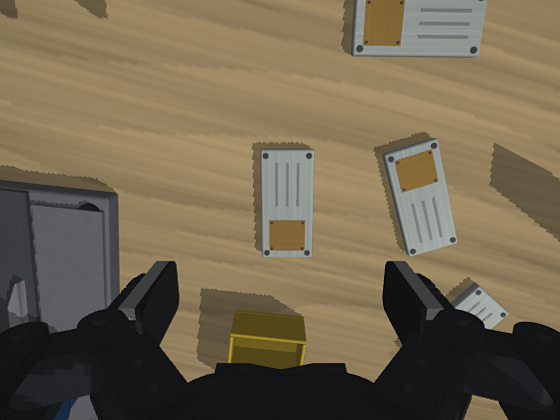

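```bash
python3 - <<'E'
from h import *
for z in (.07,0): print(delta([.4785,.322,z],pose(104.56)))
E
```

```text
(array([0.0413, 0.1816, 0.0033]), array([0.0005, 0.0012, 0.0007]))
(array([0.0413, 0.2516, 0.0034]), array([0.0005, 0.0012, 0.0007]))
```

send_rows(motion=[[100,0.0415,0.05,0.0035,0,0,0],[100,0.0415,0.09,0.0035,0,0,0],[100,0.0415,0.13,0.0035,0,0,0],[100,0.0415,0.17,0.0035,0,0,0],[100,0.0415,0.2,0.0035,0,0,0],[100,0.0415,0.22,0.0035,0,0,0],[100,0.0415,0.235,0.0035,0,0,0],[100,0.0415,0.243,0.0035,0,0,0],[100,0.0415,0.249,0.0035,0,0,0],[100,0.0415,0.25,0.0035,0,0,0]])

```text
clock: 1.92
position: [0.4758, 0.326, 0.0009]
ee_rot: [-0.701, -0.092, 0.093, 0.701]
ft_force: [-0.0, 0.0, 0.2]
grip_width: 1.001
```

```bash
python3 - <<'E'
from h import *
o=get_obs();print(o['position'],o['ft_force'])
snap('wrist','w2')
E
```

```text
[0.47581308 0.32604758 0.00090082] [-0.03607809  0.0481997   0.21361444]
```

View pics/w2.png

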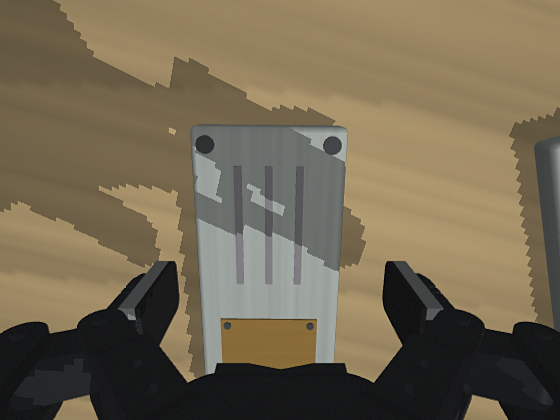

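send_rows(motion=[[100,0.0015,0.001,-0.0045,0,0,0],[50,0.0015,0.001,-0.0045,0,0,0],[50,0.0015,0.001,-0.0045,0,0,0],[50,0.0015,0.001,-0.0045,0,0,0],[50,0.0015,0.001,-0.0045,0,0,0],[50,0.0015,0.001,-0.0045,0,0,0],[50,0.0015,0.001,-0.0045,0,0,0],[50,0.0015,0.001,-0.0045,0,0,0],[50,0.0015,0.001,-0.0045,0,0,0]], squeeze=40)

```text
clock: 2.72
position: [0.4796, 0.3216, 0.0015]
ee_rot: [-0.701, -0.092, 0.091, 0.701]
ft_force: [-1.1, -0.9, 6.3]
grip_width: 0.685
```

```bash
python3 - <<'E'
from h import *
o=get_obs();print(o['position'],o['ft_force'],o['grip_width'])
E
```

```text
[0.47963361 0.32158095 0.00145317] [-1.13448989 -0.89468625  6.34015633] 0.6849946162883064
```

send_rows(motion=[[50,0,-0.01,0,0,0,0],[50,0,-0.04,0,0,0,0],[50,0,-0.08,0,0,0,0],[50,0,-0.12,0,0,0,0],[50,0,-0.16,0,0,0,0],[50,0,-0.2,0,0,0,0],[50,0,-0.24,0,0,0,0],[50,0,-0.27,0,0,0,0],[50,0,-0.28,0,0,0,0]])

```text
clock: 3.47
position: [0.4799, 0.3222, 0.2867]
ee_rot: [-0.7, -0.094, 0.09, 0.703]
ft_force: [-0.1, 0.3, -1.8]
grip_width: 0.687
```

```bash
python3 - <<'E'
from h import *
o=get_obs();print(o['position'],o['ft_force'],o['grip_width'])
print(delta([.46,-.02,.28],pose(97.9)))
E
```

```text
[0.47994242 0.32219897 0.28670966] [-0.13219959  0.27600603 -1.82898019] 0.6871664840148048
(array([-0.1076,  0.0048, -0.3255]), array([-0.0039,  0.1232,  0.0068]))
```

send_rows(motion=[[50,-0.01,0,-0.03,0,0.01,0],[50,-0.02,0,-0.065,0,0.03,0],[50,-0.035,0,-0.105,0,0.05,0],[50,-0.05,0,-0.145,0,0.07,0],[50,-0.06,0,-0.185,0,0.09,0],[50,-0.075,0,-0.225,0,0.1,0],[50,-0.09,0,-0.265,0,0.11,0],[50,-0.1,0,-0.3,-0.004,0.12,0.007],[50,-0.107,0.005,-0.325,-0.004,0.123,0.007],[50,-0.107,0.005,-0.325,-0.004,0.123,0.007]])

```text
clock: 4.3
position: [0.4583, -0.0265, 0.2746]
ee_rot: [0.708, 0.043, -0.048, -0.704]
ft_force: [-0.1, -0.2, -2.5]
grip_width: 0.685
```

```bash
python3 - <<'E'
from h import *
o=get_obs();print(o['position'],o['ft_force'],o['grip_width'],R.from_quat(o['ee_rot']).as_matrix().round(3).tolist())
snap('wrist','w3')
snap('side','s3')
E
```

```text
[ 0.45830045 -0.0264952   0.27464424] [-0.0936979  -0.18933912 -2.46977487] 0.6849014584054808 [[0.992, -0.007, -0.129], [0.129, -0.006, 0.992], [-0.008, -1.0, -0.005]]
```

View pics/w3.png

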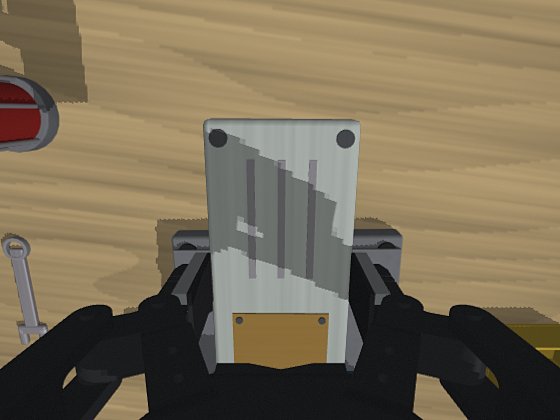

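View pics/s3.png

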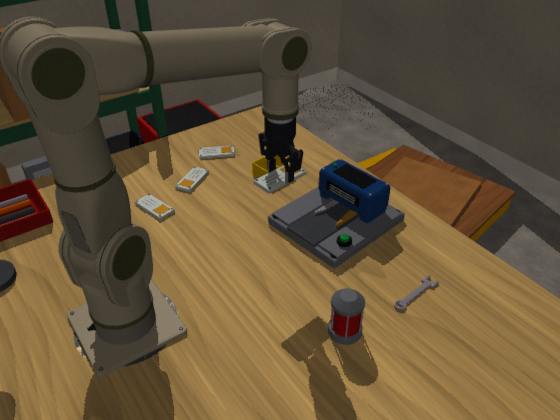

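```bash
python3 - <<'E'
from h import *
s=V('w3');P=s.P;ok=(s.d>0)&(P[...,2]>.027)&(P[...,2]<.043)&(P[...,0]>.45)
v,u=np.nonzero(ok);print(len(v),u.min(),u.max(),v.min(),v.max(),np.median(P[ok][:,2]))
# front edge: first row per column
E=[]
for c in range(176,400):
    r=np.nonzero(ok[:,c])[0]
    if len(r) and (c<203 or c>362): E.append(s.P[r[0],c])
E=np.array(E);k=np.polyfit(E[:,1],E[:,0],1);print('yaw',np.degrees(np.arctan(-k[0])),np.std(E[:,0]-np.polyval(k,E[:,1])),len(E),E[[0,-1]].round(4))
# corners: col-extents
for r in range(234,262,4):
    c=np.nonzero(ok[r])[0]; print(r,s.P[r,c[0]].round(4),s.P[r,c[-1]].round(4),c[0],c[-1])
im=cv2.imread('pics/w3.png')[215:290,160:420]; cv2.imwrite('pics/c3.png',cv2.resize(im,None,fx=3,fy=3,interpolation=cv2.INTER_CUBIC))
E
```

```text
3964 0 559 134 388 0.034809464742915186
yaw 7.931668659072439 0.0005226150971553447 64 [[ 0.5536 -0.1417  0.0287]
 [ 0.5153  0.1235  0.0271]]Traceback (most recent call last):
  File "<stdin>", line 12, in <module>
IndexError: index 0 is out of bounds for axis 0 with size 0
```

```bash
python3 - <<'E'
from h import *
a=np.radians(7.93);m=np.array([np.cos(a),np.sin(a)]);n=np.array([-m[1],m[0]])
for f in('w3','scene0','side0'):
    s=V(f);P=s.P;ok=(s.d>0)&(P[...,2]>.031)&(P[...,2]<.04)
    A=P[...,:2]@m;B=P[...,:2]@n
    ok&=(abs(B+.083)<.17)&(A>.5)&(A<.9)
    if f=='w3': ok[300:]=False
    v,u=np.nonzero(ok);b=B[ok];aa=A[ok]
    print(f,'B',np.percentile(b,[0,.5,1,99,99.5,100]).round(4),'A',np.percentile(aa,[0,.5,1,99,99.5,100]).round(4))
s=V('w3')
im=cv2.imread('pics/w3.png')[215:290,160:420]; cv2.imwrite('pics/c3.png',cv2.resize(im,None,fx=3,fy=3,interpolation=cv2.INTER_CUBIC))
E
```

```text
w3 B [-0.2202 -0.2197 -0.2192  0.0514  0.0517  0.0521] A [0.5307 0.5344 0.5348 0.5812 0.583  0.5871]
scene0 B [-0.2231 -0.2212 -0.22    0.0509  0.0514  0.0542] A [0.5289 0.5313 0.5337 0.8482 0.8493 0.8515]
side0 B [-0.2271 -0.2233 -0.2219  0.0471  0.0489  0.052 ] A [0.523  0.5285 0.5302 0.824  0.8303 0.8391]
```

View pics/c3.png

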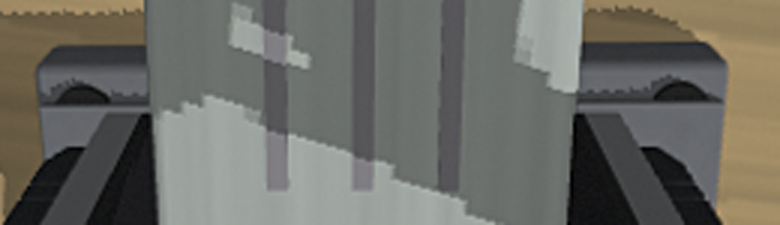

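```bash
python3 - <<'E'
from h import *
o=get_obs();print(o['position'])
for z in (.1,.0385): print(delta([.5846,-.0034,z],pose(97.93)))
E
```

```text
[ 0.45885475 -0.02104342  0.27491412]
(array([0.1283, 0.174 , 0.0011]), array([ 0.0037, -0.0026, -0.0075]))
(array([0.1287, 0.2355, 0.0013]), array([ 0.0037, -0.0026, -0.0075]))
```

send_rows(motion=[[50,0.02,0.02,0,0,0,0],[50,0.05,0.04,0.001,0.004,0,-0.007],[50,0.08,0.065,0.001,0.004,-0.0026,-0.0075],[50,0.105,0.095,0.001,0.004,-0.0026,-0.0075],[50,0.12,0.125,0.001,0.004,-0.0026,-0.0075],[50,0.128,0.155,0.001,0.004,-0.0026,-0.0075],[50,0.1285,0.18,0.001,0.004,-0.0026,-0.0075],[50,0.1285,0.2,0.001,0.004,-0.0026,-0.0075],[50,0.1285,0.2,0.001,0.004,-0.0026,-0.0075],[50,0.1285,0.2,0.001,0.004,-0.0026,-0.0075]])

```text
clock: 5.23
position: [0.5846, -0.0012, 0.0737]
ee_rot: [-0.705, -0.05, 0.051, 0.705]
ft_force: [0.3, 0.3, -1.3]
grip_width: 0.683
```

```bash
python3 - <<'E'
from h import *
snap('wrist','w4');snap('side','s4');snap('scene','c4')
o=get_obs();print(o['position'],o['ft_force'])
print(delta([.5846,-.0034,.0385],pose(97.93)))
E
```

```text
[ 0.58651114 -0.00185483  0.07627766] [-0.55886872  1.21421908 -1.66618093]
(array([-0.0022,  0.0378, -0.0013]), array([-0.    ,  0.0031,  0.0035]))
```

View pics/w4.png

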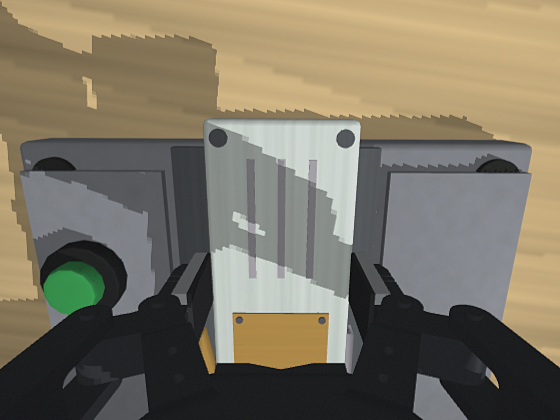

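View pics/s4.png

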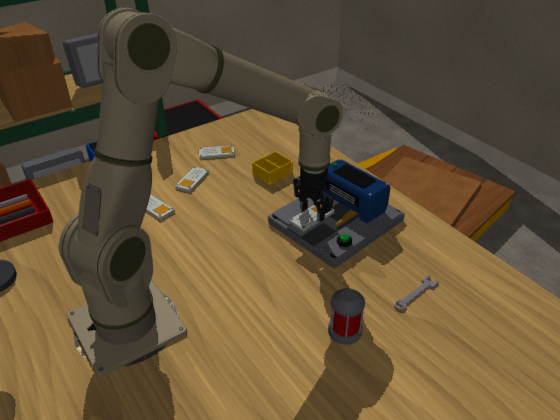

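```bash
cat >> h.py <<'E'
_a=np.radians(7.93);_m=np.array([np.cos(_a),np.sin(_a)]);_n=np.array([-_m[1],_m[0]])
def tom(P,A0=.6885,B0=-.084): P=np.asarray(P);return np.array([P[:2]@_m-A0,P[:2]@_n-B0,P[2]])
def tow(x,y,A0=.6885,B0=-.084): return _m*(x+A0)+_n*(y+B0)
E
python3 - <<'E'
from h import *
s=V('w4')
for u,v in [(172,155),(203,155),(361,155),(380,155),(163,180),(388,180),(75,287)]: print(u,v,s.p(u,v).round(4),tom(s.p(u,v)).round(4))
g=s.rgb.astype(int);m=(g[...,1]>g[...,0]+50)&(s.P[...,2]>.053)&(s.P[...,2]<.062);q=s.P[m];print('btn',[tom(x).round(4) for x in (q.mean(0),(q.min(0)+q.max(0))/2)],np.median(q[:,2]))
mm=np.array([tom(x) for x in q]);print(mm.min(0),mm.max(0))
E
```

```text
172 155 [ 0.5472 -0.0638  0.035 ] [-0.1554 -0.0547  0.035 ]
203 155 [ 0.5448 -0.0476  0.0351] [-0.1555 -0.0384  0.0351]
361 155 [0.533  0.0342 0.0359] [-0.1559  0.0443  0.0359]
380 155 [0.5315 0.0438 0.0366] [-0.156   0.054   0.0366]
163 180 [ 0.5616 -0.0683  0.0334] [-0.1417 -0.0611  0.0334]
388 180 [0.5446 0.0525 0.0319] [-0.1418  0.0609  0.0319]
75 287 [ 0.6179 -0.1025  0.0576] [-0.0907 -0.1028  0.0576]
btn [array([-0.0884, -0.1058,  0.0569]), array([-0.0871, -0.1066,  0.0562])] 0.057095119148065865
[-0.10012266 -0.12061469  0.05300849] [-0.07424557 -0.09274158  0.05947339]
```

send_rows(motion=[[50,-0.002,0.015,-0.001,0,0.003,0.0035],[50,-0.002,0.028,-0.001,0,0.003,0.0035],[50,-0.002,0.034,-0.001,0,0.003,0.0035],[50,-0.002,0.036,-0.001,0,0.003,0.0035],[50,-0.002,0.037,-0.001,0,0.003,0.0035],[50,-0.002,0.037,-0.001,0,0.003,0.0035]])

```text
clock: 5.88
position: [0.5839, -0.0038, 0.0377]
ee_rot: [0.706, 0.048, -0.05, -0.705]
ft_force: [1.0, 0.3, -3.0]
grip_width: 0.686
```

```bash
python3 - <<'E'
from h import *
o=get_obs();print(o['position'],o['ft_force'],delta([.5846,-.0034,.0385],pose(97.93)))
E
```

```text
[ 0.58385878 -0.00375826  0.03769475] [ 1.00939002  0.33089262 -3.01731854] (array([ 0.0008, -0.0008,  0.0003]), array([ 0.0004, -0.0006, -0.0024]))
```

Still hanging free (no upward force); lower a little and release.

send_rows(motion=[[50,0,0.001,0,0,0,0],[50,0,0.0015,0,0,0,0],[90,0,0.0015,0,0,0,0],[90,0,0.0015,0,0,0,0],[90,0,0.0015,0,0,0,0],[90,0,0.0015,0,0,0,0]])

```text
clock: 6.38
position: [0.5838, -0.0038, 0.0362]
ee_rot: [0.706, 0.048, -0.049, -0.705]
ft_force: [-0.3, -0.1, 0.1]
grip_width: 0.9
```

```bash
python3 - <<'E'
from h import *
o=get_obs();print(o['position'],o['ft_force'],o['grip_width'])
E
```

```text
[ 0.58379608 -0.00375679  0.03617681] [-0.33461556 -0.08314194  0.1091271 ] 0.8998290695644643
```

send_rows(motion=[[90,0,-0.02,0,0,0,0],[90,0,-0.05,0,0,0,0],[90,-0.02,-0.085,0,0,0,0],[60,-0.05,-0.11,0,0,0,0],[20,-0.08,-0.12,0,0,0,0],[20,-0.1,-0.12,0,0,0,0],[20,-0.11,-0.12,0,0,0,0],[20,-0.11,-0.12,0,0,0,0],[20,-0.11,-0.12,0,0,0,0]])

```text
clock: 7.13
position: [0.4754, -0.0185, 0.1563]
ee_rot: [0.705, 0.048, -0.049, -0.705]
ft_force: [-0.3, -0.1, -0.2]
grip_width: 0.201
```

```bash
python3 - <<'E'
from h import *
snap('wrist','w5')
o=get_obs();print(o['position'],o['ft_force'],o['grip_width'])
s=V('w5');P=s.P.reshape(-1,3);ok=s.d.reshape(-1)>0
M=np.array([tom(p,.687) for p in P])
m=ok&(abs(M[:,1])<.05)&(M[:,0]<-.05)&(P[:,2]>.041)&(P[:,2]<.055);print('cover',rect(M[m][:,:2]),np.median(P[m][:,2]))
E
```

```text
[ 0.47573037 -0.01848678  0.15615032] [-0.32861797 -0.01487269 -0.19301153] 0.19760062328947042
cover ((-122.49737548828125, 0.3961830139160156), (53.19972610473633, 106.10270690917969), 89.96041107177734) 0.04747679901064095
```

View pics/w5.png

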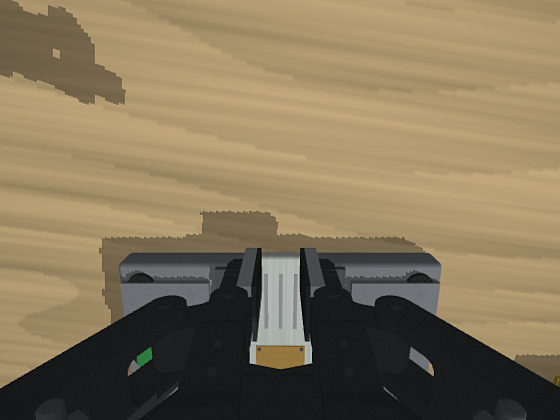

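```bash
python3 - <<'E'
from h import *
o=get_obs();print(tom(o['position'],.687))
p=tow(-.203,0.0004,.687);print(delta([p[0],p[1],.038],pose(97.93)))
E
```

```text
[-2.18369365e-01  5.67437756e-05  1.56150318e-01]
(array([0.0156, 0.1181, 0.0004]), array([ 0.0004, -0.0002, -0.0024]))
```

send_rows(motion=[[20,0.005,0.03,0.0004,0,0,-0.0024],[20,0.012,0.065,0.0004,0,0,-0.0024],[20,0.0155,0.095,0.0004,0,0,-0.0024],[20,0.0155,0.112,0.0004,0,0,-0.0024],[20,0.0155,0.118,0.0004,0,0,-0.0024],[20,0.0155,0.118,0.0004,0,0,-0.0024],[20,0.0155,0.118,0.0004,0,0,-0.0024]])

```text
clock: 7.77
position: [0.4907, -0.0165, 0.0385]
ee_rot: [0.706, 0.049, -0.049, -0.705]
ft_force: [-0.5, 0.8, 0.8]
grip_width: 0.203
```

```bash
python3 - <<'E'
from h import *
o=get_obs();print(tom(o['position'],.687),o['ft_force'],o['grip_width'])
p=tow(-.080,0.0004,.687);print(delta([p[0],p[1],.038],pose(97.93)))
E
```

```text
[-2.03258118e-01 -1.37269727e-05  3.85407775e-02] [-0.53725474  0.79154748  0.76677505] 0.20313234716259343
(array([0.1233, 0.0005, 0.0005]), array([ 0.0009, -0.0006, -0.0003]))
```

send_rows(motion=[[20,0.008,0,0,0,0,0],[20,0.014,0,0,0,0,0],[20,0.018,0,0,0,0,0],[20,0.023,0,0,0,0,0],[20,0.029,0,0,0,0,0],[20,0.035,0,0,0,0,0],[20,0.041,0,0,0,0,0],[20,0.047,0,0,0,0,0]])

```text
clock: 8.43
position: [0.5371, -0.0098, 0.0382]
ee_rot: [0.706, 0.049, -0.049, -0.705]
ft_force: [-1.8, -0.7, 0.7]
grip_width: 0.2
```

```bash
cat > st.py <<'E'
from h import *
o=get_obs();f=o['ft_force'];print(tom(o['position'],.687).round(4),'F',(f[:2]@_m).round(2),(f[:2]@_n).round(2),f[2].round(2),o['clock'])
E
cat >> h.py <<'E'
E
sed -i 's/_m/mx/g;s/_n/nx/g' h.py st.py; python3 st.py
```

```text
[-0.1564  0.0002  0.0382] F -1.87 -0.4 0.71 8.4333
```

send_rows(motion=[[20,0.005,0,0,0,0,0],[20,0.01,0,0,0,0,0],[20,0.015,0,0,0,0,0],[20,0.02,0,0,0,0,0],[20,0.025,0,0,0,0,0],[20,0.03,0,0,0,0,0]])

```text
clock: 8.93
position: [0.5664, -0.0059, 0.0381]
ee_rot: [0.706, 0.048, -0.049, -0.705]
ft_force: [-3.5, -2.5, 2.5]
grip_width: 0.201
```

```bash
python3 st.py
```

```text
[-0.1269  0.      0.0381] F -3.85 -2.04 2.51 8.9333
```

send_rows(motion=[[20,0.004,0,0,0,0,0],[20,0.008,0,0,0,0,0],[20,0.012,0,0,0,0,0],[20,0.016,0,0,0,0,0],[20,0.02,0,0,0,0,0]])

```text
clock: 9.35
position: [0.5863, -0.0032, 0.038]
ee_rot: [0.706, 0.048, -0.049, -0.705]
ft_force: [-3.0, -3.0, 1.6]
grip_width: 0.201
```

```bash
python3 st.py; python3 -c "
from h import *
snap('side','s6');snap('wrist','w6')
im=cv2.imread('pics/s6.png')[150:270,250:430];cv2.imwrite('pics/s6c.png',cv2.resize(im,None,fx=4.4,fy=4.4,interpolation=cv2.INTER_CUBIC))"
```

```text
[-1.068e-01 -1.000e-04  3.800e-02] F -3.41 -2.54 1.56 9.35Traceback (most recent call last):
  File "<string>", line 3, in <module>
    snap('side','s6');snap('wrist','w6')
                      ~~~~^^^^^^^^^^^^^^
  File "h.py", line 9, in snap
    T=np.eye(4);T[:3,:3]=R.from_quat(o['ee_rot']).asmxatrix();T[:3,3]=o['position'];Tw=T@np.array(c['T_tool_cam'])
                         ^^^^^^^^^^^^^^^^^^^^^^^^^^^^^^^^^^
AttributeError: 'scipy.spatial.transform._rotation.Rotation' object has no attribute 'asmxatrix'. Did you mean: 'as_matrix'?
```

View pics/w6.png

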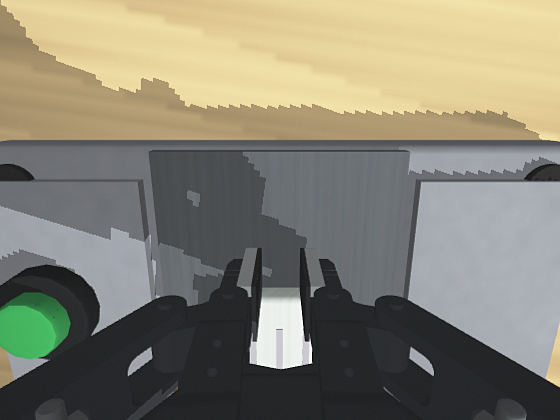

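```bash
sed -i 's/asmxatrix/as_matrix/g' h.py; grep -n "mx\|nx" h.py st.py
```

```text
h.py:31:    t=R0.T@(np.array(p)-o['position']);r=R.frommxatrix(R0.T@Rt).as_rotvec()
h.py:33:_a=np.radians(7.93);mx=np.array([np.cos(_a),np.sin(_a)]);nx=np.array([-mx[1],mx[0]])
h.py:34:def tom(P,A0=.6885,B0=-.084): P=np.asarray(P);return np.array([P[:2]@mx-A0,P[:2]@nx-B0,P[2]])
h.py:35:def tow(x,y,A0=.6885,B0=-.084): return mx*(x+A0)+nx*(y+B0)
st.py:2:o=get_obs();f=o['ft_force'];print(tom(o['position'],.687).round(4),'F',(f[:2]@mx).round(2),(f[:2]@nx).round(2),f[2].round(2),o['clock'])
```

send_rows(motion=[[20,0.003,0,-0.0006,0,0,0],[20,0.006,0,-0.0006,0,0,0],[20,0.009,0,-0.0006,0,0,0],[20,0.012,0,-0.0006,0,0,0],[20,0.015,0,-0.0006,0,0,0]])

```text
clock: 9.87
position: [0.6013, -0.0013, 0.0382]
ee_rot: [0.705, 0.049, -0.049, -0.705]
ft_force: [-2.6, 0.5, 0.6]
grip_width: 0.203
```

```bash
python3 st.py; python3 -c "
from h import *
snap('side','s6')
im=cv2.imread('pics/s6.png')[150:270,250:430];cv2.imwrite('pics/s6c.png',cv2.resize(im,None,fx=4.4,fy=4.4,interpolation=cv2.INTER_CUBIC))"
```

```text
[-0.0917 -0.0002  0.0382] F -2.54 0.87 0.61 9.8667
```

View pics/s6c.png

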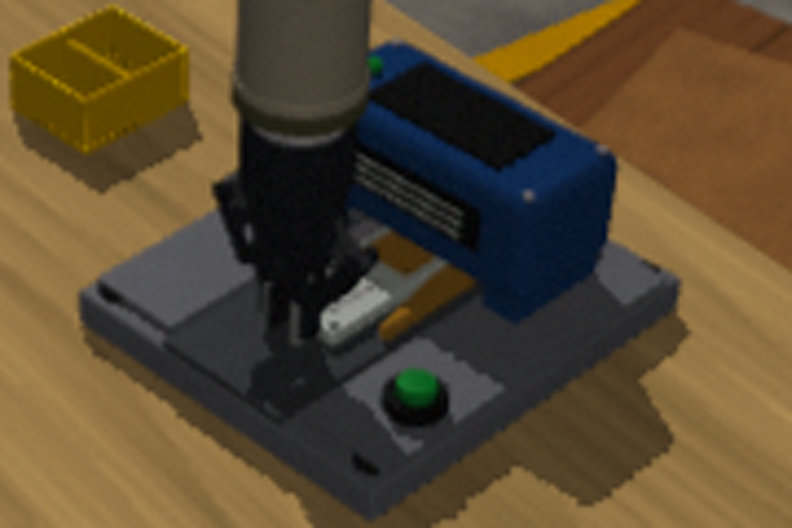

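send_rows(motion=[[20,0.0025,0,0,0,0,0],[20,0.005,0,0,0,0,0],[20,0.0075,0,0,0,0,0],[20,0.01,0,0,0,0,0],[20,0.0125,0,0,0,0,0]])

```text
clock: 10.33
position: [0.6136, 0.0003, 0.0381]
ee_rot: [0.706, 0.049, -0.049, -0.705]
ft_force: [-2.7, 0.0, 1.9]
grip_width: 0.199
```

```bash
sed -i 's/frommxatrix/from_matrix/' h.py; python3 st.py
```

```text
[-0.0792 -0.0004  0.0381] F -2.7 0.38 1.87 10.3333
```

send_rows(motion=[[20,0.001,0,0,0,0,0],[20,0.002,0,0,0,0,0],[20,0.003,0,0,0,0,0]])

```text
clock: 10.58
position: [0.6164, 0.0006, 0.0381]
ee_rot: [0.706, 0.049, -0.049, -0.705]
ft_force: [-3.3, -0.0, 1.4]
grip_width: 0.201
```

send_rows(motion=[[20,0.001,0,0,0,0,0],[20,0.0015,0,0,0,0,0],[20,0.002,0,0,0,0,0]])

```text
clock: 10.83
position: [0.6183, 0.0009, 0.0381]
ee_rot: [0.706, 0.049, -0.049, -0.705]
ft_force: [-1.9, 1.2, 1.7]
grip_width: 0.203
```

send_rows(motion=[[20,0.0005,0,0,0,0,0],[20,0.001,0,0,0,0,0],[20,0.0015,0,0,0,0,0]])

```text
clock: 11.08
position: [0.6198, 0.0011, 0.0382]
ee_rot: [0.706, 0.049, -0.049, -0.705]
ft_force: [-2.9, 0.2, 1.1]
grip_width: 0.201
```

send_rows(motion=[[20,0.0005,0,0,0,0,0],[20,0.001,0,0,0,0,0],[20,0.0015,0,0,0,0,0]])

```text
clock: 11.33
position: [0.6213, 0.0013, 0.0381]
ee_rot: [0.706, 0.049, -0.049, -0.705]
ft_force: [-3.2, 1.5, 1.1]
grip_width: 0.2
```

send_rows(motion=[[20,0.0005,0,0,0,0,0],[20,0.001,0,0,0,0,0],[20,0.0015,0,0,0,0,0]])

```text
clock: 11.58
position: [0.6228, 0.0015, 0.0382]
ee_rot: [0.706, 0.049, -0.049, -0.705]
ft_force: [-2.6, 1.2, 1.3]
grip_width: 0.2
```

send_rows(motion=[[20,0.0005,0,0,0,0,0],[20,0.001,0,0,0,0,0]])

```text
clock: 11.75
position: [0.6238, 0.0016, 0.0381]
ee_rot: [0.706, 0.049, -0.049, -0.705]
ft_force: [-2.8, 1.2, 1.7]
grip_width: 0.198
```

send_rows(motion=[[20,0.0005,0,0,0,0,0],[20,0.001,0,0,0,0,0]])

```text
clock: 11.92
position: [0.6248, 0.0018, 0.0382]
ee_rot: [0.706, 0.049, -0.049, -0.705]
ft_force: [-3.2, 1.5, 2.0]
grip_width: 0.199
```

send_rows(motion=[[20,0.0005,0,0,0,0,0],[20,0.001,0,0,0,0,0]])

```text
clock: 12.08
position: [0.6258, 0.0019, 0.0381]
ee_rot: [0.706, 0.049, -0.049, -0.705]
ft_force: [-3.2, 1.2, 1.4]
grip_width: 0.201
```

send_rows(motion=[[20,0.0005,0,0,0,0,0],[20,0.001,0,0,0,0,0]])

```text
clock: 12.25
position: [0.6268, 0.002, 0.0381]
ee_rot: [0.706, 0.049, -0.049, -0.705]
ft_force: [-1.7, 1.1, 1.9]
grip_width: 0.199
```

send_rows(motion=[[20,0.0005,0,0,0,0,0],[20,0.001,0,0,0,0,0]])

```text
clock: 12.42
position: [0.6278, 0.0021, 0.0381]
ee_rot: [0.706, 0.049, -0.049, -0.705]
ft_force: [-2.6, 0.7, 1.5]
grip_width: 0.199
```

send_rows(motion=[[20,0.0005,0,0,0,0,0],[20,0.001,0,0,0,0,0]])

```text
clock: 12.58
position: [0.6288, 0.0023, 0.0381]
ee_rot: [0.706, 0.049, -0.049, -0.705]
ft_force: [-2.7, 1.0, 1.4]
grip_width: 0.201
```

send_rows(motion=[[20,0.0005,0,0,0,0,0],[20,0.001,0,0,0,0,0]])

```text
clock: 12.75
position: [0.6298, 0.0024, 0.0381]
ee_rot: [0.706, 0.049, -0.049, -0.705]
ft_force: [-2.2, 1.1, 1.6]
grip_width: 0.201
```

send_rows(motion=[[20,0.0005,0,0,0,0,0],[20,0.001,0,0,0,0,0]])

```text
clock: 12.92
position: [0.6308, 0.0026, 0.0381]
ee_rot: [0.706, 0.049, -0.049, -0.705]
ft_force: [-2.5, 1.5, 0.7]
grip_width: 0.195
```

send_rows(motion=[[20,0.0005,0,0,0,0,0],[20,0.001,0,0,0,0,0]])

```text
clock: 13.08
position: [0.6317, 0.0027, 0.0381]
ee_rot: [0.706, 0.049, -0.049, -0.705]
ft_force: [-2.1, 1.2, 1.2]
grip_width: 0.202
```

send_rows(motion=[[20,0.0005,0,0,0,0,0],[20,0.001,0,0,0,0,0]])

```text
clock: 13.25
position: [0.6327, 0.0029, 0.0381]
ee_rot: [0.706, 0.049, -0.049, -0.705]
ft_force: [-2.2, 0.7, 1.3]
grip_width: 0.197
```

send_rows(motion=[[20,0.0005,0,0,0,0,0],[20,0.001,0,0,0,0,0]])

```text
clock: 13.42
position: [0.633, 0.0029, 0.038]
ee_rot: [0.706, 0.048, -0.049, -0.705]
ft_force: [-9.0, 0.9, 6.1]
grip_width: 0.2
```

send_rows(motion=[[20,0,0,0,0,0,0]])

```text
clock: 13.5
position: [0.633, 0.0029, 0.038]
ee_rot: [0.705, 0.048, -0.049, -0.705]
ft_force: [-6.4, 2.0, 4.3]
grip_width: 0.199
```

```bash
python3 st.py
```

```text
[-0.0597 -0.0004  0.038 ] F -6.09 2.84 4.27 13.5
```

send_rows(motion=[[20,0.0003,0,0,0,0,0],[20,0.0003,0,0,0,0,0]])

```text
clock: 13.67
position: [0.633, 0.0029, 0.038]
ee_rot: [0.705, 0.048, -0.05, -0.705]
ft_force: [-8.2, 0.9, 5.4]
grip_width: 0.2
```

```bash
python3 st.py
```

```text
[-0.0596 -0.0005  0.038 ] F -8.04 2.05 5.37 13.6667
```

send_rows(motion=[[20,-0.004,0,0,0,0,0],[20,-0.015,0,0,0,0,0],[20,-0.03,-0.01,0,0,0,0],[0,-0.04,-0.04,-0.01,0,0,0],[0,-0.045,-0.07,-0.04,0,0,0],[0,-0.045,-0.08,-0.07,0,0,0],[0,-0.045,-0.08,-0.09,0,0,0],[0,-0.045,-0.08,-0.1,0,0,0],[0,-0.045,-0.08,-0.1,0,0,0]])

```text
clock: 14.42
position: [0.6031, -0.1051, 0.1182]
ee_rot: [0.706, 0.047, -0.047, -0.705]
ft_force: [-0.1, -0.3, 0.1]
grip_width: 0.003
```

```bash
python3 -c "
from h import *
snap('side','s7');snap('wrist','w7')
im=cv2.imread('pics/s7.png')[150:270,250:430];cv2.imwrite('pics/s7c.png',cv2.resize(im,None,fx=4.4,fy=4.4,interpolation=cv2.INTER_CUBIC))
o=get_obs();print(tom(o['position'],.687),o['grip_width'])
p=tow(-.085,-.107,.687);print(delta([p[0],p[1],.064],pose(97.93)))
s=V('w7');g=s.rgb.astype(int);m=(g[...,1]>g[...,0]+50)&(s.P[...,2]>.053)&(s.P[...,2]<.062);mm=np.array([tom(x,.687) for x in s.P[m]]);print(mm.min(0),mm.max(0),mm.mean(0)) if m.any() else 0
" ;python3 st.py
```

```text
[-0.10378985 -0.09926192  0.11734277] -0.0023844320883552685
(array([ 0.0189,  0.0533, -0.0078]), array([-0.0004, -0.0002, -0.0012]))
[-0.09880371 -0.12016074  0.05306887] [-0.08093273 -0.09385004  0.05897176] [-0.09115967 -0.10865288  0.05688396]
[-0.1038 -0.0993  0.1173] F -0.36 1.14 -0.32 14.5167
```

View pics/s7c.png

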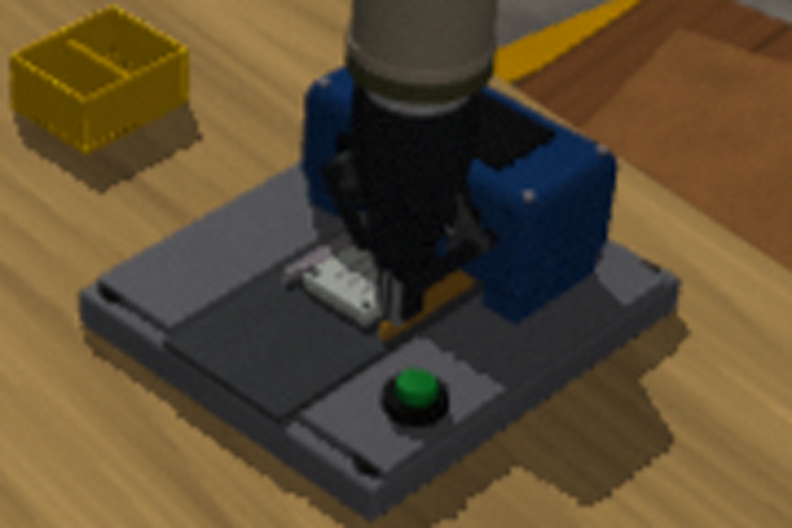

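View pics/w7.png

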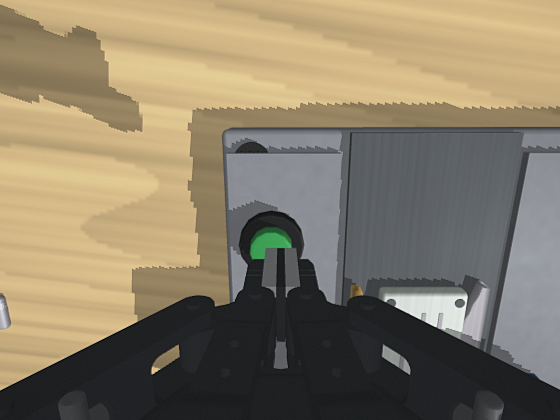

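send_rows(motion=[[0,0.01,0.01,-0.004,0,0,0],[0,0.019,0.03,-0.008,0,0,0],[0,0.019,0.045,-0.008,0,0,0],[0,0.019,0.052,-0.008,0,0,0],[0,0.019,0.054,-0.008,0,0,0],[0,0.019,0.054,-0.008,0,0,0]])

```text
clock: 15.02
position: [0.6227, -0.1062, 0.0637]
ee_rot: [-0.705, -0.049, 0.05, 0.705]
ft_force: [-0.0, -0.0, 0.7]
grip_width: -0.002
```

```bash
python3 st.py
```

```text
[-0.0849 -0.1071  0.0637] F -0.03 -0.02 0.69 15.0167
```

send_rows(motion=[[0,0,0.003,0,0,0,0],[0,0,0.006,0,0,0,0],[0,0,0.008,0,0,0,0],[0,0,0.01,0,0,0,0],[0,0,0.0115,0,0,0,0],[0,0,0.0115,0,0,0,0]])

```text
clock: 15.52
position: [0.6234, -0.1074, 0.0529]
ee_rot: [0.705, 0.049, -0.049, -0.705]
ft_force: [0.0, 0.6, 3.5]
grip_width: -0.004
```

```bash
python3 st.py
```

```text
[-0.0844 -0.1083  0.0529] F 0.09 0.56 3.54 15.5167
```

send_rows(motion=[[0,0,0.001,0,0,0,0],[0,0,0.002,0,0,0,0],[0,0,0.0025,0,0,0,0],[0,0,0.0025,0,0,0,0]])

```text
clock: 15.85
position: [0.6234, -0.1074, 0.0511]
ee_rot: [-0.705, -0.049, 0.048, 0.705]
ft_force: [-3.2, 2.3, 10.7]
grip_width: -0.0
```

```bash
python3 st.py
```

```text
[-0.0843 -0.1084  0.0511] F -2.86 2.67 10.69 15.85
```

send_rows(motion=[[0,0,0.0005,0,0,0,0],[0,0,0.0005,0,0,0,0],[0,0,0.0005,0,0,0,0]])

```text
clock: 16.1
position: [0.6235, -0.1074, 0.0511]
ee_rot: [-0.705, -0.049, 0.048, 0.705]
ft_force: [-3.6, 2.5, 15.3]
grip_width: -0.0
```

send_rows(motion=[[0,0,-0.003,0,0,0,0],[0,0,-0.01,0,0,0,0],[0,0,-0.03,0,0,0,0],[0,-0.03,-0.06,0,0,0,0],[0,-0.07,-0.09,0,0,0,0],[0,-0.11,-0.12,0,0,0,0],[0,-0.14,-0.14,0.03,0,0,0],[0,-0.16,-0.15,0.06,0,0,0],[0,-0.16,-0.15,0.06,0,0,0],[0,-0.16,-0.15,0.06,0,0,0]])

```text
clock: 16.93
position: [0.455, -0.0681, 0.2014]
ee_rot: [-0.705, -0.05, 0.049, 0.706]
ft_force: [1.9, -0.1, -0.2]
grip_width: -0.003
```

```bash
python3 st.py; python3 -c "
from h import *
snap('side','s8');snap('wrist','w8')
im=cv2.imread('pics/s8.png')[150:270,250:430];cv2.imwrite('pics/s8c.png',cv2.resize(im,None,fx=4.4,fy=4.4,interpolation=cv2.INTER_CUBIC))
for f in('w7','w8'):
    s=V(f);P=s.P.reshape(-1,3);ok=s.d.reshape(-1)>0;M=np.array([tom(p,.687) for p in P])
    m=ok&(abs(M[:,1])<.04)&(M[:,0]<0)&(M[:,0]>-.1)&(P[:,2]>.0452)&(P[:,2]<.049);print(f,m.sum(),M[m].min(0),M[m].max(0)) if m.any() else 0
    g=s.rgb.astype(int);m=(g[...,1]>g[...,0]+50)&(s.P[...,2]>.045)&(s.P[...,2]<.062)
    print('btn',np.median(s.P[m][:,2]) if m.any() else 0)
"
```

```text
[-0.2458 -0.0462  0.2014] F 1.89 -0.34 -0.23 16.9333
w7 2578 [-0.05008436 -0.03030205  0.04520538] [-2.36641051e-05  3.99643757e-02  4.89260679e-02]
btn 0.05694612754628689
btn 0
```

View pics/s8c.png

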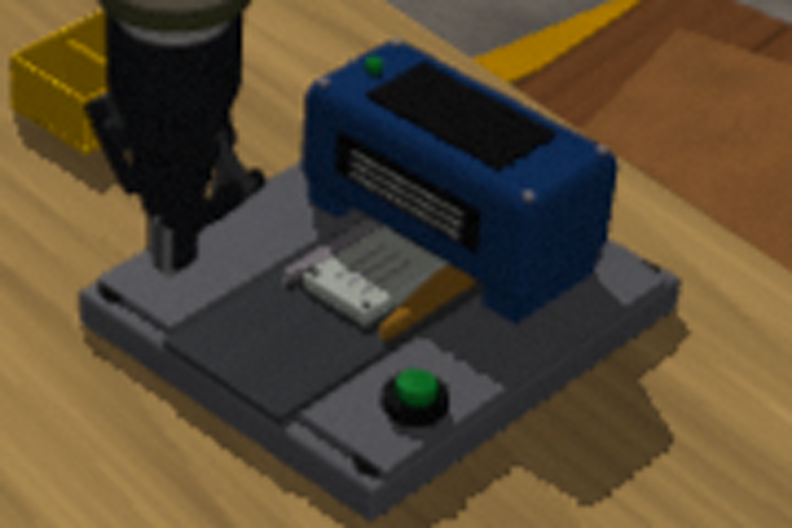

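View pics/w8.png

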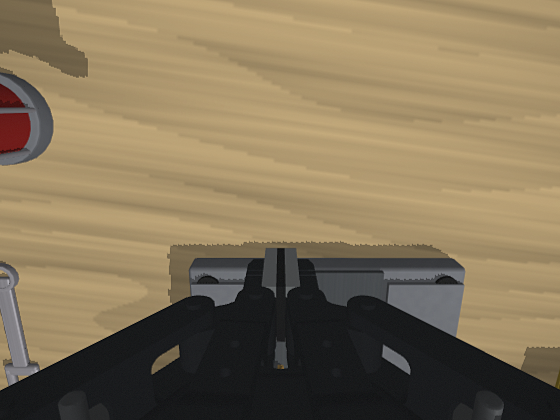

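```bash
python3 -c "
from workcell import *
print(hand_in())"
```

```text
the job is handed in; nothing more can be done
None
```

The cover is on the bed against the depth stop, the start button has been pressed and released, and the job is handed in. The clock read about 17 s; no verdict is reported.

- **Cover:** I took the rightmost of the four look-alikes, gripped it across its width and laid it flat on the open bed, brass label towards the head. I then pushed it in with two slightly open fingertips on its plain end.
- **Stop:** Sliding took about 2–4 N. The pushing force then jumped to about 9 N and the cover stopped moving. It did not move with another 0.3 mm of gentle push at about 8 N, below the 14 N at which the stop gives way.
- **Final position:** In the picture after backing off, the plain end is about 70 mm in front of the head, inside the expected 55–80 mm. That puts the label end about 60 mm past the mouth. The cover lies straight between the guides and looked unmoved in the last picture.
- **Button:** It went down 6 mm, read as a tool height of 51 mm, and bottomed out at 11–15 N. In the last side picture it is up again, though the last wrist picture did not show it, so I have no depth reading after release.
- **Keep-clear items:** I steered clear of the head, lantern, wrench and bin, but did not re-measure their positions at the end. No force reading was higher than 15.3 N.

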